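# Sort the baby-food pots by weight and start the warmer

### The job

Slide the pot warmer's lid right back, then sort the look-alike food pots, which only their weight tells apart: stand every full (heavy) pot upright in the warmer and every empty (light) one upright in the blue washing-up tray. With all the full pots loaded, slide the lid shut against its stop, then press the green start button fully down, hold it down about a second and let it spring back. Never press start while the lid is open, do not press the red cancel button, and leave the bowl and mug where they are.

Things in the scene. Friction and masses are not known exactly. Their poses are not given: they have to be found in the camera images.
- pot_1: one of six look-alike closed food pots (4 or 5 of the six are present, the others absent): upright cylinder, 58 mm diameter, 74 mm tall, cream body with a blue band, a weighted grey foot and an orange cap fixed on; origin at the centre of its underside, z up. A full pot weighs about 320 g (280 to 360), an empty one about 100 g (85 to 115); only lifting tells which it is.
- pot_2: one of six look-alike closed food pots (4 or 5 of the six are present, the others absent): upright cylinder, 58 mm diameter, 74 mm tall, cream body with a blue band, a weighted grey foot and an orange cap fixed on; origin at the centre of its underside, z up. A full pot weighs about 320 g (280 to 360), an empty one about 100 g (85 to 115); only lifting tells which it is.
- pot_3: one of six look-alike closed food pots (4 or 5 of the six are present, the others absent): upright cylinder, 58 mm diameter, 74 mm tall, cream body with a blue band, a weighted grey foot and an orange cap fixed on; origin at the centre of its underside, z up. A full pot weighs about 320 g (280 to 360), an empty one about 100 g (85 to 115); only lifting tells which it is.
- pot_4: one of six look-alike closed food pots (4 or 5 of the six are present, the others absent): upright cylinder, 58 mm diameter, 74 mm tall, cream body with a blue band, a weighted grey foot and an orange cap fixed on; origin at the centre of its underside, z up. A full pot weighs about 320 g (280 to 360), an empty one about 100 g (85 to 115); only lifting tells which it is.
- pot_5: one of six look-alike closed food pots (4 or 5 of the six are present, the others absent): upright cylinder, 58 mm diameter, 74 mm tall, cream body with a blue band, a weighted grey foot and an orange cap fixed on; origin at the centre of its underside, z up. A full pot weighs about 320 g (280 to 360), an empty one about 100 g (85 to 115); only lifting tells which it is.
- pot_6: one of six look-alike closed food pots (4 or 5 of the six are present, the others absent): upright cylinder, 58 mm diameter, 74 mm tall, cream body with a blue band, a weighted grey foot and an orange cap fixed on; origin at the centre of its underside, z up. A full pot weighs about 320 g (280 to 360), an empty one about 100 g (85 to 115); only lifting tells which it is.
- warmer: fixed cream pot warmer, 103 mm high. Origin on the counter under the centre of its open-topped well; its x runs from the front (robot side) to the back, y to its left. Overall x -74 to +230 mm, y -130 to +190 mm. Behind the well is a closed block over which the lid slides back; on the left (y 130 to 190 mm) a 61 mm high deck with two buttons.
- well (a point): centre of the well's floor, 10 mm above the counter, axes as the warmer's. Well inside 136 mm (x) by 248 mm (y), walls 6 mm thick, their tops 103 mm above the counter; two 4 mm dividers at y = +-42 mm, 40 mm above the floor, make three bays of 136 mm (x) by 80 mm (y), each roomy enough for one pot.
- bay_1 (a point): centre of the floor of the left bay, at y = 84 mm from well
- bay_2 (a point): centre of the floor of the middle bay, at y = 0 mm from well
- bay_3 (a point): centre of the floor of the right bay, at y = -84 mm from well
- lid (a joint): slide of the warmer's lid in m: 0 = shut against its stop, grows as the lid slides back (along the warmer's +x), 0.150 = fully open against its stop; about 1.5 N of friction, stays where left
- lid_handle (a point): centre of the black bar handle on the pale blue lid: bar 16 mm thick (x), 80 mm long (y), 28 mm tall, its foot (the lid's top face) 14 mm below this point; the lid plate is 148 by 242 mm, its top 113 mm above the counter, the bar at its middle. Moves with the lid.
- start (a joint): green start button, travel in m: 0 = up, 0.008 = fully down; spring, about 5 N when fully down
- start_top (a point): centre of the top of the green start button (32 mm diameter, pressed downwards), moves with it
- cancel (a joint): red cancel button, same make: 0 = up, 0.008 = fully down
- cancel_top (a point): centre of the top of the red cancel button, 85 mm behind the green one
- wash_tray: fixed blue washing-up tray, 252 mm (x) by 140 mm (y), walls 5 mm thick and 26 mm high; two 4 mm dividers of the same height at x = +-41 mm make three bays, 78 mm (x) by 130 mm (y), centres at x = -82, 0, +82 mm, each roomy enough for one pot; origin under its centre
- wash_tray_in (a point): centre of the washing-up tray's inner floor, 5 mm above the counter, axes as the tray's
- bowl: yellow bowl, 100 mm wide, 45 mm tall, origin under its centre; a bystander
- mug: white mug, 80 mm wide, 90 mm tall, handle to its +y, origin under its centre; a bystander
Mind the look-alikes: they are no part of the job. Leave any purple look-alike of the pot_6 alone.

How it is judged:
On the way, in this order (a step that is already met when the one before it is completed fails the run):
1. the lid is slid back (at least 135 mm open) (value of joint lid above 0.135 m), for 0.1 s.
2. every full pot stands upright on the floor of the warmer's well (any pot that still weighs more than 2 N on something else is a full one left out) (((x of pot_1 in the frame of well between -0.07 and 0.07 m and y of pot_1 in the frame of well between -0.126 and 0.126 m and z of pot_1 in the frame of well between -0.008 and 0.008 m and angle between pot_1's own z axis and vertical below 0.12 rad) or contact force between pot_1 and anything else below 2 N) and ((x of pot_2 in the frame of well between -0.07 and 0.07 m and y of pot_2 in the frame of well between -0.126 and 0.126 m and z of pot_2 in the frame of well between -0.008 and 0.008 m and angle between pot_2's own z axis and vertical below 0.12 rad) or contact force between pot_2 and anything else below 2 N) and ((x of pot_3 in the frame of well between -0.07 and 0.07 m and y of pot_3 in the frame of well between -0.126 and 0.126 m and z of pot_3 in the frame of well between -0.008 and 0.008 m and angle between pot_3's own z axis and vertical below 0.12 rad) or contact force between pot_3 and anything else below 2 N) and ((x of pot_4 in the frame of well between -0.07 and 0.07 m and y of pot_4 in the frame of well between -0.126 and 0.126 m and z of pot_4 in the frame of well between -0.008 and 0.008 m and angle between pot_4's own z axis and vertical below 0.12 rad) or contact force between pot_4 and anything else below 2 N) and ((x of pot_5 in the frame of well between -0.07 and 0.07 m and y of pot_5 in the frame of well between -0.126 and 0.126 m and z of pot_5 in the frame of well between -0.008 and 0.008 m and angle between pot_5's own z axis and vertical below 0.12 rad) or contact force between pot_5 and anything else below 2 N) and ((x of pot_6 in the frame of well between -0.07 and 0.07 m and y of pot_6 in the frame of well between -0.126 and 0.126 m and z of pot_6 in the frame of well between -0.008 and 0.008 m and angle between pot_6's own z axis and vertical below 0.12 rad) or contact force between pot_6 and anything else below 2 N)), for 0.3 s.
3. the lid is slid shut (within 5 mm of its stop) over the full pots (all of step 2 and value of joint lid below 0.005 m), for 0.2 s.
4. the start button is fully down (at least 7 of its 8 mm) for 0.4 s, lid shut (value of joint start above 0.007 m and value of joint lid below 0.005 m), for 0.4 s.
5. the start button has sprung back up (value of joint start below 0.0015 m), for 0.2 s.
At the end, for the whole second after the job is handed in: Every full pot stands upright (within about 7 degrees) on the floor of the warmer's well, every empty pot upright on the floor of the washing-up tray, all at rest; the lid is within 5 mm of its shut stop and the start button is up (within 1.5 mm) ((((x of pot_1 in the frame of well between -0.07 and 0.07 m and y of pot_1 in the frame of well between -0.126 and 0.126 m and z of pot_1 in the frame of well between -0.008 and 0.008 m and angle between pot_1's own z axis and vertical below 0.12 rad) and contact force between pot_1 and warmer above 2 N) or ((x of pot_1 in the frame of wash_tray_in between -0.121 and 0.121 m and y of pot_1 in the frame of wash_tray_in between -0.067 and 0.067 m and z of pot_1 in the frame of wash_tray_in between -0.008 and 0.008 m and angle between pot_1's own z axis and vertical below 0.12 rad) and contact force between pot_1 and wash_tray below 2 N)) and (((x of pot_2 in the frame of well between -0.07 and 0.07 m and y of pot_2 in the frame of well between -0.126 and 0.126 m and z of pot_2 in the frame of well between -0.008 and 0.008 m and angle between pot_2's own z axis and vertical below 0.12 rad) and contact force between pot_2 and warmer above 2 N) or ((x of pot_2 in the frame of wash_tray_in between -0.121 and 0.121 m and y of pot_2 in the frame of wash_tray_in between -0.067 and 0.067 m and z of pot_2 in the frame of wash_tray_in between -0.008 and 0.008 m and angle between pot_2's own z axis and vertical below 0.12 rad) and contact force between pot_2 and wash_tray below 2 N)) and (((x of pot_3 in the frame of well between -0.07 and 0.07 m and y of pot_3 in the frame of well between -0.126 and 0.126 m and z of pot_3 in the frame of well between -0.008 and 0.008 m and angle between pot_3's own z axis and vertical below 0.12 rad) and contact force between pot_3 and warmer above 2 N) or ((x of pot_3 in the frame of wash_tray_in between -0.121 and 0.121 m and y of pot_3 in the frame of wash_tray_in between -0.067 and 0.067 m and z of pot_3 in the frame of wash_tray_in between -0.008 and 0.008 m and angle between pot_3's own z axis and vertical below 0.12 rad) and contact force between pot_3 and wash_tray below 2 N)) and (((x of pot_4 in the frame of well between -0.07 and 0.07 m and y of pot_4 in the frame of well between -0.126 and 0.126 m and z of pot_4 in the frame of well between -0.008 and 0.008 m and angle between pot_4's own z axis and vertical below 0.12 rad) and contact force between pot_4 and warmer above 2 N) or ((x of pot_4 in the frame of wash_tray_in between -0.121 and 0.121 m and y of pot_4 in the frame of wash_tray_in between -0.067 and 0.067 m and z of pot_4 in the frame of wash_tray_in between -0.008 and 0.008 m and angle between pot_4's own z axis and vertical below 0.12 rad) and contact force between pot_4 and wash_tray below 2 N)) and (((x of pot_5 in the frame of well between -0.07 and 0.07 m and y of pot_5 in the frame of well between -0.126 and 0.126 m and z of pot_5 in the frame of well between -0.008 and 0.008 m and angle between pot_5's own z axis and vertical below 0.12 rad) and contact force between pot_5 and warmer above 2 N) or ((x of pot_5 in the frame of wash_tray_in between -0.121 and 0.121 m and y of pot_5 in the frame of wash_tray_in between -0.067 and 0.067 m and z of pot_5 in the frame of wash_tray_in between -0.008 and 0.008 m and angle between pot_5's own z axis and vertical below 0.12 rad) and contact force between pot_5 and wash_tray below 2 N)) and (((x of pot_6 in the frame of well between -0.07 and 0.07 m and y of pot_6 in the frame of well between -0.126 and 0.126 m and z of pot_6 in the frame of well between -0.008 and 0.008 m and angle between pot_6's own z axis and vertical below 0.12 rad) and contact force between pot_6 and warmer above 2 N) or ((x of pot_6 in the frame of wash_tray_in between -0.121 and 0.121 m and y of pot_6 in the frame of wash_tray_in between -0.067 and 0.067 m and z of pot_6 in the frame of wash_tray_in between -0.008 and 0.008 m and angle between pot_6's own z axis and vertical below 0.12 rad) and contact force between pot_6 and wash_tray below 2 N)) and linear speed of each of pot_1, pot_2, pot_3, pot_4, pot_5, pot_6 below 0.03 m/s and value of joint lid below 0.005 m and value of joint start below 0.0015 m); the robot touches nothing.
It fails at once if the start button is pressed (3 mm or more) while the lid is more than 10 mm open (value of joint start above 0.003 m and value of joint lid above 0.01 m).
It fails at once if the red cancel button is pressed (3 mm or more) (value of joint cancel above 0.003 m).
It fails at once if the bowl or the mug is moved more than 30 mm (distance of any of bowl, mug from where it was at the start of the episode above 0.03 m).
Of pot_1, pot_2, pot_3, pot_4, pot_5, pot_6 only 4 to 5 are there at a start; the rules pass over those that are not, and their reading is None.
At some moment in a run one of pot_1, pot_2, pot_3, pot_4, pot_5, pot_6 may be knocked a few centimetres aside while the robot is not near it.
It also fails if it takes over 208 s, if anything falls off the work surface, if the arm or the gripper's body presses on something with over 40 N, if the wrist force passes 120 N, or if a joint passes its speed limit or range.

### The arm

A 6-joint arm with a two-finger parallel gripper is mounted at the origin on the work surface. World frame = base frame: x ahead of the robot, y to its left, z up, the work surface at z = 0. Lengths are in m, angles in rad, forces in N, time in s.
With the tool pointing down it reaches from about 0.3 to 0.875 m from the base axis. Payload 6.4 kg.
Tool frame: the origin (TCP) lies midway between the tips of the shut fingers; the grasp point (between the pads) lies 19 mm behind it (ctrl.pinch_z is the distance from the TCP to the grasp point, in m); z points along the fingers, y is the line along which they close (so a half turn about z gives the same grasp; the last joint's range is limited). The gripper opens to 85 mm and grips with 20 to 120 N. Pads are 22 mm wide; open, the fingers measure 114 mm over their backs; the gripper's body (76 mm by 85 mm) begins 54 mm behind the grasp point. The pads swing forward as they close: fully open they stand 13 mm farther back than shut.
Start: joints at [1.004, 0.181, 1.607, -0, 1.354, -0.206], TCP at [0.203, 0.538, 0.231] pointing down, gripper open.
Joint ranges: [-2.99, 2.99], [-0.89, 2.07], [0.3, 2.58], [-1.14, 4.28], [0, 2.63], [-3.12, 3.12]. Speed limits (rad/s): [2.57, 2.57, 3.01, 3.14, 3.14, 3.14].

### API

Orientations are given as a unit quaternion [w, x, y, z].
In Python, from bench import ctrl gives the robot as it stands.
- The arm moves only by the tool apply_moves, never from a script. Its argument "moves" is a list of rows, each an object with "jaw": the opening, from 0 (shut) to 1 (fully open); "offset": the shift along the tool's x, y, z in mm, a list of three; "rot": the turn, a rotation vector about the tool's x, y, z in degrees, a list of three. In form: [{"jaw": jaw, "offset": [dx, dy, dz], "rot": [ax, ay, az]}, ...]. A call has exactly 5 rows; each row shifts and turns the commanded pose from where the row before left it, along the tool's axes as they then stand; what a row does not reach is not made up. A row lasts 1/8 s, in which the tool goes at most 62.5 mm and 10.7 degrees, less where a joint would pass 70% of its speed; a pose out of reach is approached as far as the arm can. A call is refused whole if a number of a shift passes 62.5 or a number of a turn 10.7, either way. A call with a gripper value outside its range is refused whole. The fingers move at their own pace and stop on an object; the grip force is fixed at half the most. Time passes only in rows, so rows that do not move let the fingers close, or fill a call up. It gives the time, the measured TCP pose, the force, the opening and the grip force at its end, in the units of the state.
- ctrl.get_obs(): the state, without advancing time (a new reading comes with each control period).
- ctrl.camera(name): name is "scene" or "top"; returns (picture, depth): 420x560x3 uint8, red, green, blue; 420x560 float32, m along the optical axis (not along the pixel's ray), 0 where there is no reading.
- ctrl.camera_params(name): a dict with "K" (3x3 intrinsics, pixels), "cam_to_world" (4x4, takes a point from camera to world coordinates). Camera axes: x right, y down, z forward; pixel columns grow to the right and rows downward; lengths in m; the calibration is good to about 2 mm. A picture is of the moment at which its call begins. camera_params takes no time and is no camera call.
- ctrl.hand_in(): hands the job in; it is judged then, once.
Trained networks look in the newest picture that a camera, given by its name, has taken for a name from the list of things; names that differ only in an ending like _2 or _b are one class to them, and where a whole thing is asked for, a point or a joint stands for the part that bears it (a point fixed in the world has none). Each returns a list of dicts, best first, with "score" (0 to 1); they miss things now and then, are a little off and sometimes report something else, mostly with a low value. They report only what shows in the picture. A call takes as long as a camera call. They do not tell look-alikes from the thing itself.
- ctrl.outline_of(camera, target): "region" (420x560 bool, what is visible of it) and "position" ([column, row] in pixels, amid what is visible of it).
The state is a dict: "time_s": time; "q": joint angles; "dq": joint speeds; "joint_efforts": joint torques, N m; "eef_pos": TCP position; "eef_rot": TCP orientation; "wrist_force": force on the tool from outside, world axes, zero at the start; "torque": the same for the moment, N m; "opening": opening from 0.0 (shut) to 1.0 (fully open); "grasp_force": force on a finger pad.
Only numpy, scipy, OpenCV 4.12 (cv2) and the standard library are available. Lean on these libraries where they do the work, as an engineer would, in place of code of your own. Each camera call takes 0.05 s, during which the arm holds its last target. There are 200 camera calls.

## Working session

There is one attempt and no reset: what is moved stays moved. The work goes in short steps, Python scripts to look and compute and a tool call to move; the robot and the scene stay as the last step left them, time stands still between calls to the robot, and variables do not carry over. Pictures are saved under pics/ and viewed, at most 14 in all, crops included, and the job is handed in when it is done.

Besides the shell and the picture viewer there is one more tool, called after "Call:" by a JSON object that holds its "op" and its "data", one argument or row to a line. apply_moves: Moves the arm, as the interface text tells. Its arguments: {"type":"object","properties":{"moves":{"type":"array"}},"required":["moves"]}

```bash
mkdir -p pics; ls; cat > h.py <<'E'
import numpy as np, cv2
from bench import ctrl
def shot(cam,name=None):
    im,d=ctrl.camera(cam)
    if name: cv2.imwrite(f'pics/{name}.png',im[:,:,::-1])
    return im,d
def world(cam,d):
    p=ctrl.camera_params(cam);K=p['K'];T=np.array(p['cam_to_world'])
    v,u=np.mgrid[:420,:560]
    P=np.stack([(u-K[0][2])/K[0][0]*d,(v-K[1][2])/K[1][1]*d,d],-1)
    return P@T[:3,:3].T+T[:3,3]
E
python3 - <<'E'
from h import *
o=ctrl.get_obs();print({k:np.round(v,3) for k,v in o.items()})
for c in('top','scene'):
    im,d=shot(c,c+'0');W=world(c,d);np.save(c+'W.npy',W)
    print(c,np.round(ctrl.camera_params(c)['cam_to_world'],3).tolist())
    for t in ['pot_1','warmer','lid_handle','start_top','cancel_top','wash_tray','bowl','mug']:
        for r in ctrl.outline_of(c,t):
            m=r['region']&(d>0)
            q=W[m]
            if len(q): 
              hi=q[q[:,2]>q[:,2].max()-.012]
              print(t,round(r['score'],2),np.round(r['position']),m.sum(),'med',np.round(np.median(q,0),3),'topz',q[:,2].max().round(3),'topmid',np.round((hi.min(0)+hi.max(0))/2,3),'ext',np.round(np.percentile(q,[1,99],axis=0)[:,:2],3).tolist())
E
```

```text
pics
{'time_s': np.float64(0.0), 'q': array([ 1.004,  0.182,  1.608, -0.   ,  1.354, -0.206]), 'dq': array([-0.   , -0.   , -0.   ,  0.001,  0.   , -0.   ]), 'joint_efforts': array([-0.0000e+00, -4.4489e+01, -3.5132e+01, -0.0000e+00,  9.0000e-03,
        0.0000e+00]), 'eef_pos': array([0.203, 0.538, 0.23 ]), 'eef_rot': array([-0.   ,  0.179,  0.984, -0.001]), 'wrist_force': array([-0.339, -0.063,  0.457]), 'torque': array([ 0.004, -0.01 ,  0.054]), 'grasp_force': np.float64(0.0), 'opening': np.float64(1.002)}
top [[-0.051, -0.975, 0.214, 0.391], [-0.999, 0.051, -0.006, 0.02], [-0.005, -0.214, -0.977, 0.984], [0.0, 0.0, 0.0, 1.0]]
pot_1 0.77 [244. 281.] 623 med [0.448 0.082 0.073] topz 0.078 topmid [0.449 0.083 0.073] ext [[0.421, 0.055], [0.477, 0.118]]
pot_1 0.74 [243. 177.] 680 med [0.675 0.084 0.072] topz 0.077 topmid [0.683 0.085 0.072] ext [[0.654, 0.057], [0.709, 0.114]]
pot_1 0.58 [251. 328.] 632 med [0.346 0.083 0.073] topz 0.08 topmid [0.346 0.085 0.075] ext [[0.319, 0.057], [0.372, 0.112]]
pot_1 0.57 [195. 309.] 703 med [0.392 0.199 0.073] topz 0.078 topmid [0.392 0.204 0.0
[... 3178 characters left out ...]
t [[0.436, -0.081], [0.466, -0.051]]
cancel_top 0.6 [258. 232.] 148 med [ 0.535 -0.063  0.084] topz 0.09 topmid [ 0.534 -0.062  0.084] ext [[0.52, -0.077], [0.549, -0.048]]
cancel_top 0.57 [225. 299.] 21172 med [ 0.587 -0.225  0.104] topz 0.144 topmid [ 0.531 -0.222  0.138] ext [[0.421, -0.349], [0.726, -0.043]]
wash_tray 0.74 [359. 145.] 4064 med [0.534 0.357 0.006] topz 0.03 topmid [0.529 0.354 0.024] ext [[0.405, 0.28], [0.657, 0.427]]
bowl 0.72 [399. 224.] 1180 med [0.757 0.208 0.021] topz 0.048 topmid [0.758 0.193 0.042] ext [[0.713, 0.146], [0.804, 0.239]]
mug 0.91 [361. 297.] 1633 med [ 0.796 -0.015  0.04 ] topz 0.095 topmid [ 0.796 -0.029  0.089] ext [[0.759, -0.068], [0.835, 0.046]]
```

View pics/top0.png

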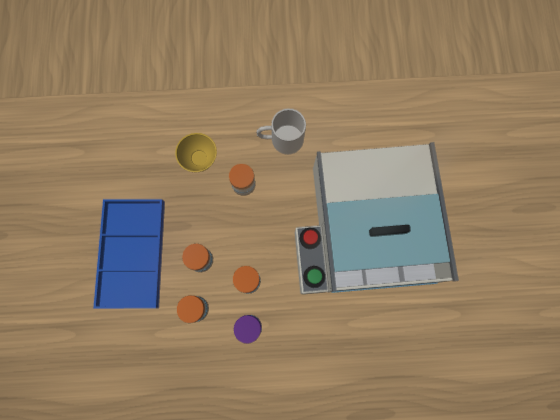

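View pics/scene0.png

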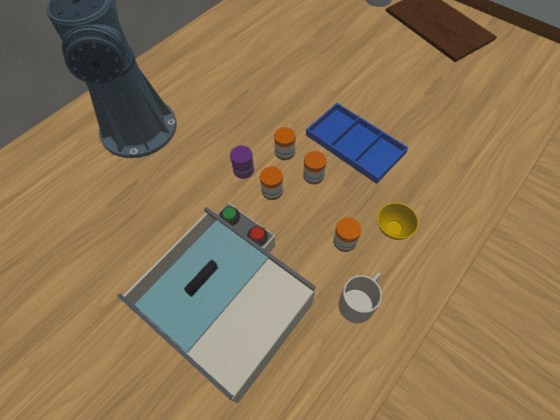

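The top view shows four orange-capped pots (at about 241,177, 196,257, 190,309 and 246,279), a purple decoy at 248,329, and the tray at 130,253. The green button is at 315,276 and the red at 311,238. The lid, with its handle at 390,231, is slightly open. I'll measure yaw next and start turning the tool.

```bash
cat >> h.py <<'E'
def pots(cam='top',name=None):
    im,d=shot(cam,name);W=world(cam,d)
    h=cv2.cvtColor(im,cv2.COLOR_RGB2HSV)
    m=((h[...,0]<14)&(h[...,1]>160)&(h[...,2]>90)&(W[...,2]>.06)&(d>0)).astype(np.uint8)
    n,l,s,c=cv2.connectedComponentsWithStats(m)
    out=[]
    for i in range(1,n):
        if s[i,4]<80: continue
        q=W[l==i];t=q[q[:,2]>np.percentile(q[:,2],95)-.006]
        out.append([*cv2.minEnclosingCircle(t[:,:2].astype(np.float32)*1000)[0],q[:,2].max()*1000,s[i,4],np.percentile(q[:,2],95)*1000])
    return np.round(out,0)
def st():
    o=ctrl.get_obs();q=o['eef_rot'];w,x,y,z=q
    yy=np.degrees(np.arctan2(1-2*(x*x+z*z),2*(x*y-w*z)))
    print('t',round(float(o['time_s']),2),'mm',np.round(np.array(o['eef_pos'])*1000,1),'yawY',round(float(yy),2),'F',np.round(o['wrist_force'],2),'open',round(float(o['opening']),3),'g',round(float(o['grasp_force']),1))
E
python3 - <<'E'
from h import *
im=cv2.imread('pics/top0.png');h=cv2.cvtColor(im,cv2.COLOR_BGR2HSV);W=np.load('topW.npy')
def rect(m,n):
    q=W[m][:,:2].astype(np.float32)*1000
    r=cv2.minAreaRect(q);print(n,m.sum(),np.round(r[0],1),np.round(r[1],1),round(r[2],2))
rect((h[...,0]>105)&(h[...,0]<125)&(h[...,1]>150)&(W[...,1]>.25),'tray')
rect((abs(W[...,2]-.113)<.004)&(h[...,1]>60)&(h[...,0]>85)&(W[...,1]<-.05),'lid')
rect((W[...,2]>.13)&(W[...,2]<.15)&(W[...,1]<-.1),'handle')
rect((W[...,2]>.05)&(W[...,2]<.15)&(W[...,1]<-.03)&(W[...,0]<.74),'warmer')
print(pots()); print(pots('scene')); st()
E
```

```text
tray 6367 [527.8 354.4] [140.6 248.2] 87.13
lid 6247 [ 509.6 -219.5] [186.3 247.1] 1.92
handle 318 [ 529.9 -221.4] [16.5 79.5] 1.88
warmer 17544 [ 568.3 -190.9] [306.1 320.8] 1.76
[[683.  86.  77. 441.  76.]
 [532. -61.  88. 157.  86.]
 [504. 192.  77. 514.  76.]
 [449.  84.  78. 531.  76.]
 [393. 204.  78. 564.  76.]]
[[400. 204.  77.  91.  75.]
 [506. 192.  78. 239.  76.]
 [534. -62.  88. 136.  87.]]
t 1.0 mm [203.  538.  231.3] yawY 69.33 F [-0.14 -0.76  0.22] open 0.997 g 0.0
```

Call:
{"op": "apply_moves", "data": {
  "moves": [
    {"jaw":0,"offset":[0,0,-20],"rot":[0,0,10]},
    {"jaw":0,"offset":[0,0,0],"rot":[0,0,10]},
    {"jaw":0,"offset":[0,0,0],"rot":[0,0,10]},
    {"jaw":0,"offset":[0,0,0],"rot":[0,0,10]},
    {"jaw":0,"offset":[0,0,0],"rot":[0,0,10]}
  ]
}}

```text
time_s: 1.62
eef_pos: [0.203, 0.538, 0.2513]
eef_rot: [-0.0, 0.581, 0.814, -0.0]
wrist_force: [0.0, -1.5, -0.8]
opening: -0.001
grasp_force: 0.0
```

Call:
{"op": "apply_moves", "data": {
  "moves": [
    {"jaw":0,"offset":[0,0,0],"rot":[0,0,9]},
    {"jaw":0,"offset":[0,0,0],"rot":[0,0,8.5]},
    {"jaw":0,"offset":[-30,10,0],"rot":[0,0,0]},
    {"jaw":0,"offset":[-45,15,0],"rot":[0,0,0]},
    {"jaw":0,"offset":[-50,17,0],"rot":[0,0,0]}
  ]
}}

```text
time_s: 2.25
eef_pos: [0.2491, 0.4134, 0.2513]
eef_rot: [0.0, 0.695, 0.719, 0.0]
wrist_force: [1.4, -0.8, 0.1]
opening: 0.001
grasp_force: 0.0
```

Call:
{"op": "apply_moves", "data": {
  "moves": [
    {"jaw":0,"offset":[-55,18,0],"rot":[0,0,0]},
    {"jaw":0,"offset":[-55,18,0],"rot":[0,0,0]},
    {"jaw":0,"offset":[-55,18,0],"rot":[0,0,0]},
    {"jaw":0,"offset":[-55,18,0],"rot":[0,0,0]},
    {"jaw":0,"offset":[-55,18,0],"rot":[0,0,0]}
  ]
}}

```text
time_s: 2.88
eef_pos: [0.3481, 0.1407, 0.2517]
eef_rot: [0.001, 0.696, 0.718, 0.001]
wrist_force: [1.9, 0.3, -0.1]
opening: 0.004
grasp_force: 0.0
```

Call:
{"op": "apply_moves", "data": {
  "moves": [
    {"jaw":0,"offset":[-55,18,0],"rot":[0,0,0]},
    {"jaw":0,"offset":[-55,18,0],"rot":[0,0,0]},
    {"jaw":0,"offset":[-55,18,0],"rot":[0,0,0]},
    {"jaw":0,"offset":[-55,18,0],"rot":[0,0,0]},
    {"jaw":0,"offset":[-50,18,0],"rot":[0,0,0]}
  ]
}}

```text
time_s: 3.5
eef_pos: [0.4467, -0.1268, 0.2516]
eef_rot: [0.0, 0.696, 0.718, 0.0]
wrist_force: [1.0, 0.3, 0.2]
opening: -0.002
grasp_force: 0.0
```

```bash
python3 -c "
from h import *
st();print(pots());st()"
```

```text
t 3.5 mm [ 446.7 -126.8  251.6] yawY 1.77 F [1.04 0.26 0.22] open -0.002 g 0.0
[[683.  86.  78. 442.  75.]
 [532. -61.  88. 161.  86.]
 [504. 191.  78. 514.  76.]
 [450.  84.  77. 531.  76.]
 [392. 204.  77. 569.  76.]]
t 3.55 mm [ 448.5 -132.1  251.6] yawY 1.62 F [-0.32 -5.12  0.96] open 0.0 g 0.0
```

Call:
{"op": "apply_moves", "data": {
  "moves": [
    {"jaw":0,"offset":[-45,18,0],"rot":[0,0,0]},
    {"jaw":0,"offset":[-46,18,0],"rot":[0,0,0]},
    {"jaw":0,"offset":[0,0,40],"rot":[0,0,0]},
    {"jaw":0,"offset":[0,0,50],"rot":[0,0,0]},
    {"jaw":0,"offset":[0,0,40],"rot":[0,0,0]}
  ]
}}

```text
time_s: 4.18
eef_pos: [0.4846, -0.214, 0.1195]
eef_rot: [-0.001, 0.696, 0.718, -0.0]
wrist_force: [-0.2, -0.1, 0.6]
opening: 0.007
grasp_force: 0.0
```

Call:
{"op": "apply_moves", "data": {
  "moves": [
    {"jaw":0,"offset":[0,10,0],"rot":[0,0,0]},
    {"jaw":0,"offset":[0,15,0],"rot":[0,0,0]},
    {"jaw":0,"offset":[0,15,0],"rot":[0,0,0]},
    {"jaw":0,"offset":[0,15,0],"rot":[0,0,0]},
    {"jaw":0,"offset":[0,15,0],"rot":[0,0,0]}
  ]
}}

```text
time_s: 4.8
eef_pos: [0.5568, -0.2125, 0.1224]
eef_rot: [0.001, 0.696, 0.718, 0.0]
wrist_force: [-1.1, -0.7, 1.5]
opening: -0.003
grasp_force: 1.0
```

```bash
python3 -c "
from h import *
st();print(pots('scene','lid1'));st()"
```

```text
t 4.8 mm [ 556.8 -212.5  122.4] yawY 1.84 F [-1.13 -0.73  1.51] open -0.003 g 1.0
[[505. 192.  77. 280.  76.]
 [453.  81.  76.  81.  75.]
 [534. -62.  90. 142.  87.]]
t 4.85 mm [ 558.3 -212.4  122.4] yawY 1.85 F [ 0.08 -0.38  1.14] open -0.001 g 0.0
```

View pics/lid1.png

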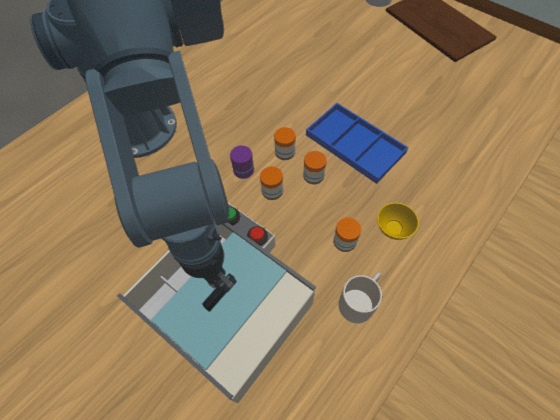

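The scene view shows the fingertips behind the bar (about 218,290) and the lid moving back, with the well opening at 165,275. I'll keep pushing.

Call:
{"op": "apply_moves", "data": {
  "moves": [
    {"jaw":0,"offset":[0,13,0],"rot":[0,0,0]},
    {"jaw":0,"offset":[0,13,0],"rot":[0,0,0]},
    {"jaw":0,"offset":[0,13,0],"rot":[0,0,0]},
    {"jaw":0,"offset":[0,8,0],"rot":[0,0,0]},
    {"jaw":0,"offset":[0,3,0],"rot":[0,0,0]}
  ]
}}

```text
time_s: 5.48
eef_pos: [0.6055, -0.2105, 0.1211]
eef_rot: [-0.0, 0.696, 0.718, -0.0]
wrist_force: [-2.0, -0.4, 0.2]
opening: 0.0
grasp_force: 0.8
```

```bash
python3 -c "
from h import *
st();im,d=shot('scene');W=world('scene',d)
m=(W[...,2]>.125)&(W[...,2]<.15)&(im.max(-1)<70)&(W[...,1]<-.17);q=W[m];print(m.sum(),np.percentile(q,[2,50,98],axis=0).round(3));st()
m=(abs(W[...,2]-.113)<.004)&(abs(W[...,1]+.25)<.08)&(im[...,2]>im[...,0]+25.);print(np.percentile(W[m],[1,50,99],axis=0).round(3))"
```

```text
t 5.47 mm [ 605.5 -210.5  121.1] yawY 1.84 F [-2.02 -0.43  0.2 ] open 0.0 g 0.8
245 [[ 0.617 -0.257  0.127]
 [ 0.632 -0.235  0.14 ]
 [ 0.638 -0.182  0.143]]
t 5.53 mm [ 605.6 -210.5  121.1] yawY 1.84 F [ 0.21  1.89 -0.1 ] open 0.004 g 0.0
[[ 0.56  -0.329  0.11 ]
 [ 0.648 -0.27   0.112]
 [ 0.703 -0.172  0.115]]
```

Call:
{"op": "apply_moves", "data": {
  "moves": [
    {"jaw":0,"offset":[0,5,0],"rot":[0,0,0]},
    {"jaw":0,"offset":[0,4,0],"rot":[0,0,0]},
    {"jaw":0,"offset":[0,2,0],"rot":[0,0,0]},
    {"jaw":0,"offset":[0,1,0],"rot":[0,0,0]},
    {"jaw":0,"offset":[0,1,0],"rot":[0,0,0]}
  ]
}}

```text
time_s: 6.15
eef_pos: [0.618, -0.2101, 0.1212]
eef_rot: [-0.0, 0.696, 0.718, -0.0]
wrist_force: [-1.6, -0.1, -0.9]
opening: -0.003
grasp_force: 0.8
```

Call:
{"op": "apply_moves", "data": {
  "moves": [
    {"jaw":0,"offset":[0,1,0],"rot":[0,0,0]},
    {"jaw":0,"offset":[0,1,0],"rot":[0,0,0]},
    {"jaw":0,"offset":[0,1,0],"rot":[0,0,0]},
    {"jaw":0,"offset":[0,0,0],"rot":[0,0,0]},
    {"jaw":0,"offset":[0,0,0],"rot":[0,0,0]}
  ]
}}

```text
time_s: 6.78
eef_pos: [0.62, -0.21, 0.1212]
eef_rot: [-0.001, 0.696, 0.718, -0.001]
wrist_force: [-5.6, 1.0, 1.8]
opening: 0.001
grasp_force: 3.3
```

The wrist reads −5.6 N, so the lid is against its stop. Next, pot A at (451, 84).

Call:
{"op": "apply_moves", "data": {
  "moves": [
    {"jaw":0,"offset":[0,-15,0],"rot":[0,0,0]},
    {"jaw":0,"offset":[0,0,-40],"rot":[0,0,0]},
    {"jaw":1,"offset":[0,0,-40],"rot":[0,0,0]},
    {"jaw":1,"offset":[30,-15,-20],"rot":[0,0,0]},
    {"jaw":1,"offset":[45,-22,0],"rot":[0,0,0]}
  ]
}}

```text
time_s: 7.4
eef_pos: [0.5686, -0.1377, 0.2245]
eef_rot: [0.003, 0.696, 0.718, 0.001]
wrist_force: [0.6, 0.5, -0.5]
opening: 0.639
grasp_force: 0.0
```

Call:
{"op": "apply_moves", "data": {
  "moves": [
    {"jaw":1,"offset":[50,-25,0],"rot":[0,0,0]},
    {"jaw":1,"offset":[50,-25,0],"rot":[0,0,0]},
    {"jaw":1,"offset":[50,-25,0],"rot":[0,0,0]},
    {"jaw":1,"offset":[45,-22,0],"rot":[0,0,0]},
    {"jaw":1,"offset":[29,-11,0],"rot":[0,0,0]}
  ]
}}

```text
time_s: 8.02
eef_pos: [0.4511, 0.0856, 0.2221]
eef_rot: [0.001, 0.695, 0.719, 0.001]
wrist_force: [0.7, 0.5, -0.1]
opening: 0.996
grasp_force: 0.0
```

```bash
python3 -c "
from h import *
st();print(pots());print(pots('scene'));st()"
```

```text
t 8.03 mm [451.1  85.6 222.1] yawY 1.91 F [ 0.67  0.5  -0.06] open 0.996 g 0.0
[[683.  86.  77. 443.  75.]
 [532. -60.  87. 158.  87.]
 [372. 174.  78. 573.  76.]]
[[506. 193.  77. 254.  75.]
 [534. -62.  88. 139.  86.]]
t 8.12 mm [451.   86.2 222.1] yawY 2.03 F [-0.18 -0.85  0.63] open 1.002 g 0.0
```

Pot D has been knocked to (372,174). I'll go down on A.

Call:
{"op": "apply_moves", "data": {
  "moves": [
    {"jaw":1,"offset":[-2,0,50],"rot":[0,0,0]},
    {"jaw":1,"offset":[0,0,55],"rot":[0,0,0]},
    {"jaw":1,"offset":[0,0,50],"rot":[0,0,0]},
    {"jaw":1,"offset":[0,0,27],"rot":[0,0,0]},
    {"jaw":0.4,"offset":[0,0,0],"rot":[0,0,0]}
  ]
}}

```text
time_s: 8.75
eef_pos: [0.4506, 0.0812, 0.0377]
eef_rot: [-0.001, 0.696, 0.718, -0.001]
wrist_force: [-0.4, 0.5, -0.1]
opening: 0.817
grasp_force: 0.0
```

Call:
{"op": "apply_moves", "data": {
  "moves": [
    {"jaw":0.4,"offset":[0,0,0],"rot":[0,0,0]},
    {"jaw":0.4,"offset":[0,0,0],"rot":[0,0,0]},
    {"jaw":0.4,"offset":[0,0,-30],"rot":[0,0,0]},
    {"jaw":0.4,"offset":[0,0,-40],"rot":[0,0,0]},
    {"jaw":0.4,"offset":[0,0,-30],"rot":[0,0,0]}
  ]
}}

```text
time_s: 9.38
eef_pos: [0.4527, 0.0816, 0.1422]
eef_rot: [0.001, 0.696, 0.718, 0.001]
wrist_force: [0.9, -0.0, -1.0]
opening: 0.669
grasp_force: 64.2
```

Call:
{"op": "apply_moves", "data": {
  "moves": [
    {"jaw":0.4,"offset":[0,0,-20],"rot":[0,0,0]},
    {"jaw":0.4,"offset":[0,0,0],"rot":[0,0,0]},
    {"jaw":0.4,"offset":[0,0,0],"rot":[0,0,0]},
    {"jaw":0.4,"offset":[0,0,0],"rot":[0,0,0]},
    {"jaw":0.4,"offset":[0,0,0],"rot":[0,0,0]}
  ]
}}

```text
time_s: 10.0
eef_pos: [0.4511, 0.0817, 0.1584]
eef_rot: [-0.001, 0.696, 0.718, -0.001]
wrist_force: [-0.3, -0.2, -1.6]
opening: 0.665
grasp_force: 64.2
```

```bash
python3 -c "
from h import *
st();print(pots());print(pots('scene','a1'));st()"
```

```text
t 10.0 mm [451.1  81.7 158.4] yawY 1.83 F [-0.31 -0.19 -1.6 ] open 0.665 g 64.2
[[682.  86.  77. 439.  75.]
 [532. -61.  88. 157.  87.]
 [372. 175.  77. 572.  76.]]
[[506. 192.  79. 240.  76.]
 [534. -62.  89. 138.  86.]]
t 10.1 mm [451.4  81.7 158.7] yawY 1.83 F [ 0.19  0.21 -0.2 ] open 0.668 g 64.2
```

View pics/a1.png

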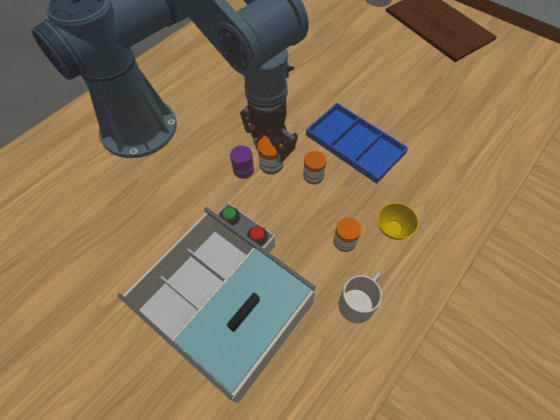

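The scene view shows pot A held at 270,155, the lid fully back and three empty bays. Now I'll average the force to weigh the pot.

```bash
cat >> h.py <<'E'
def weigh(n=8):
    z=[]
    for _ in range(n): ctrl.camera('top'); z.append(ctrl.get_obs()['wrist_force'][2])
    print('Fz',np.mean(z).round(2),'sd',np.std(z).round(2))
E
python3 -c "
from h import *
weigh();print(ctrl.get_obs()['joint_efforts'].round(2))"
```

```text
Fz -1.04 sd 0.54
[ -0.   -32.64 -32.72   0.     0.    -0.  ]
```

Light (about 1 N), so pot A goes to tray bay 1.

Call:
{"op": "apply_moves", "data": {
  "moves": [
    {"jaw":0.4,"offset":[35,1,0],"rot":[0,0,0]},
    {"jaw":0.4,"offset":[45,1,0],"rot":[0,0,0]},
    {"jaw":0.4,"offset":[50,1,0],"rot":[0,0,0]},
    {"jaw":0.4,"offset":[50,1,0],"rot":[0,0,0]},
    {"jaw":0.4,"offset":[50,1,0],"rot":[0,0,0]}
  ]
}}

```text
time_s: 11.12
eef_pos: [0.4492, 0.3134, 0.1594]
eef_rot: [0.0, 0.696, 0.718, 0.0]
wrist_force: [0.3, -0.2, -1.0]
opening: 0.667
grasp_force: 64.2
```

Call:
{"op": "apply_moves", "data": {
  "moves": [
    {"jaw":0.4,"offset":[40,0,0],"rot":[0,0,0]},
    {"jaw":0.4,"offset":[26,0,0],"rot":[0,0,0]},
    {"jaw":0.4,"offset":[0,0,30],"rot":[0,0,0]},
    {"jaw":0.4,"offset":[0,0,35],"rot":[0,0,0]},
    {"jaw":0.4,"offset":[0,0,25],"rot":[0,0,0]}
  ]
}}

```text
time_s: 11.75
eef_pos: [0.4464, 0.3775, 0.0675]
eef_rot: [-0.0, 0.696, 0.718, -0.001]
wrist_force: [0.4, 0.3, -0.4]
opening: 0.666
grasp_force: 64.2
```

```bash
python3 -c "
from h import *
st();print(pots());print(pots('scene'));st()"
```

```text
t 11.75 mm [446.4 377.5  67.5] yawY 1.85 F [ 0.39  0.27 -0.42] open 0.666 g 64.2
[[682.  86.  78. 445.  75.]
 [532. -61.  88. 157.  86.]
 [503. 192.  77. 511.  76.]
 [447. 367. 200. 299. 103.]
 [373. 174.  78. 570.  76.]]
[[504. 190.  78. 237.  75.]
 [534. -62.  87. 135.  86.]]
t 11.85 mm [444.8 376.5  66. ] yawY 1.83 F [-0.52  0.04 -1.63] open 0.661 g 64.2
```

Call:
{"op": "apply_moves", "data": {
  "moves": [
    {"jaw":0.4,"offset":[0,0,15],"rot":[0,0,0]},
    {"jaw":0.4,"offset":[0,0,7],"rot":[0,0,0]},
    {"jaw":0.4,"offset":[0,0,0],"rot":[0,0,0]},
    {"jaw":0.9,"offset":[0,0,0],"rot":[0,0,0]},
    {"jaw":0.9,"offset":[0,0,0],"rot":[0,0,0]}
  ]
}}

```text
time_s: 12.48
eef_pos: [0.4478, 0.378, 0.0481]
eef_rot: [0.0, 0.696, 0.718, 0.001]
wrist_force: [-0.3, -0.2, -0.5]
opening: 0.901
grasp_force: 0.0
```

Call:
{"op": "apply_moves", "data": {
  "moves": [
    {"jaw":1,"offset":[0,0,-40],"rot":[0,0,0]},
    {"jaw":1,"offset":[0,0,-50],"rot":[0,0,0]},
    {"jaw":1,"offset":[0,0,-25],"rot":[0,0,0]},
    {"jaw":1,"offset":[-48,13,0],"rot":[0,0,0]},
    {"jaw":1,"offset":[-50,13,0],"rot":[0,0,0]}
  ]
}}

```text
time_s: 13.1
eef_pos: [0.4769, 0.2802, 0.1636]
eef_rot: [0.001, 0.695, 0.719, 0.001]
wrist_force: [-0.2, 0.3, -1.0]
opening: 1.003
grasp_force: 0.0
```

Call:
{"op": "apply_moves", "data": {
  "moves": [
    {"jaw":1,"offset":[-50,13,0],"rot":[0,0,0]},
    {"jaw":1,"offset":[-40,12,0],"rot":[0,0,0]},
    {"jaw":1,"offset":[0,0,0],"rot":[0,0,0]},
    {"jaw":1,"offset":[0,0,0],"rot":[0,0,0]},
    {"jaw":1,"offset":[0,0,0],"rot":[0,0,0]}
  ]
}}

```text
time_s: 13.72
eef_pos: [0.5038, 0.1925, 0.1624]
eef_rot: [-0.0, 0.695, 0.719, 0.0]
wrist_force: [0.4, 0.5, -0.4]
opening: 0.998
grasp_force: 0.0
```

```bash
python3 -c "
from h import *
st();print(pots());print(pots('scene'));st()"
```

```text
t 13.72 mm [503.8 192.5 162.4] yawY 1.91 F [ 0.44  0.48 -0.44] open 0.998 g 0.0
[[683.  87.  79. 444.  76.]
 [532. -61.  88. 157.  87.]
 [503. 190.  80. 375.  76.]
 [448. 372.  83. 229.  81.]
 [372. 174.  78. 512.  76.]]
[[375. 174.  77. 106.  76.]
 [506. 191.  78. 218.  75.]
 [533. -62.  87. 134.  86.]]
t 13.82 mm [503.8 192.4 162.3] yawY 1.92 F [-0.11 -0.24 -0.22] open 0.998 g 0.0
```

Call:
{"op": "apply_moves", "data": {
  "moves": [
    {"jaw":1,"offset":[-1,0,40],"rot":[0,0,0]},
    {"jaw":1,"offset":[0,0,50],"rot":[0,0,0]},
    {"jaw":1,"offset":[0,0,32],"rot":[0,0,0]},
    {"jaw":0.4,"offset":[0,0,0],"rot":[0,0,0]},
    {"jaw":0.4,"offset":[0,0,0],"rot":[0,0,0]}
  ]
}}

```text
time_s: 14.45
eef_pos: [0.5048, 0.191, 0.0415]
eef_rot: [0.0, 0.695, 0.719, 0.0]
wrist_force: [-1.5, -0.0, -1.6]
opening: 0.662
grasp_force: 64.1
```

Call:
{"op": "apply_moves", "data": {
  "moves": [
    {"jaw":0.4,"offset":[0,0,0],"rot":[0,0,0]},
    {"jaw":0.4,"offset":[0,0,-30],"rot":[0,0,0]},
    {"jaw":0.4,"offset":[0,0,-50],"rot":[0,0,0]},
    {"jaw":0.4,"offset":[0,0,-50],"rot":[0,0,0]},
    {"jaw":0.4,"offset":[0,0,-20],"rot":[0,0,0]}
  ]
}}

```text
time_s: 15.08
eef_pos: [0.5063, 0.1908, 0.1952]
eef_rot: [0.002, 0.696, 0.718, 0.003]
wrist_force: [-0.5, 0.4, -3.2]
opening: 0.662
grasp_force: 65.3
```

Call:
{"op": "apply_moves", "data": {
  "moves": [
    {"jaw":0.4,"offset":[0,0,0],"rot":[0,0,0]},
    {"jaw":0.4,"offset":[0,0,0],"rot":[0,0,0]},
    {"jaw":0.4,"offset":[0,0,0],"rot":[0,0,0]},
    {"jaw":0.4,"offset":[0,0,0],"rot":[0,0,0]},
    {"jaw":0.4,"offset":[0,0,0],"rot":[0,0,0]}
  ]
}}

```text
time_s: 15.7
eef_pos: [0.504, 0.1904, 0.1897]
eef_rot: [-0.0, 0.696, 0.718, -0.0]
wrist_force: [0.7, 0.4, -2.7]
opening: 0.659
grasp_force: 65.3
```

```bash
python3 -c "
from h import *
st();weigh(7);print(pots());st()"
```

```text
t 15.7 mm [504.  190.4 189.7] yawY 1.83 F [ 0.71  0.39 -2.7 ] open 0.659 g 65.3
Fz -3.36 sd 0.32
[[683.  86.  77. 446.  76.]
 [532. -61.  89. 154.  86.]
 [504. 174. 225. 123. 225.]
 [448. 378.  83. 396.  81.]
 [372. 174.  78. 553.  76.]]
t 16.1 mm [504.3 190.4 190.3] yawY 1.83 F [ 0.09  0.24 -3.48] open 0.661 g 65.3
```

Heavy (3.4 N), so pot C goes to bay 3.

Call:
{"op": "apply_moves", "data": {
  "moves": [
    {"jaw":0.4,"offset":[-32,-2,0],"rot":[0,0,0]},
    {"jaw":0.4,"offset":[-50,-3,0],"rot":[0,0,0]},
    {"jaw":0.4,"offset":[-55,-3,0],"rot":[0,0,0]},
    {"jaw":0.4,"offset":[-55,-3,0],"rot":[0,0,0]},
    {"jaw":0.4,"offset":[-55,-3,0],"rot":[0,0,0]}
  ]
}}

```text
time_s: 16.73
eef_pos: [0.498, -0.0586, 0.1906]
eef_rot: [0.0, 0.696, 0.718, 0.0]
wrist_force: [0.9, 0.1, -3.9]
opening: 0.663
grasp_force: 65.3
```

Call:
{"op": "apply_moves", "data": {
  "moves": [
    {"jaw":0.4,"offset":[-55,-3,0],"rot":[0,0,0]},
    {"jaw":0.4,"offset":[-55,-3,0],"rot":[0,0,0]},
    {"jaw":0.4,"offset":[-55,-3,0],"rot":[0,0,0]},
    {"jaw":0.4,"offset":[-50,-3,0],"rot":[0,0,0]},
    {"jaw":0.4,"offset":[-35,0,0],"rot":[0,0,0]}
  ]
}}

```text
time_s: 17.35
eef_pos: [0.4937, -0.3097, 0.1904]
eef_rot: [0.0, 0.696, 0.718, -0.0]
wrist_force: [0.2, 0.5, -3.1]
opening: 0.658
grasp_force: 65.3
```

```bash
python3 -c "
from h import *
st();print(pots('top','w1'));st()"
```

```text
t 17.35 mm [ 493.7 -309.7  190.4] yawY 1.73 F [ 0.19  0.46 -3.14] open 0.658 g 65.3
[[ 683.   86.   78.  445.   75.]
 [ 497. -299.  228.  391.  224.]
 [ 532.  -61.   88.  157.   86.]
 [ 447.  380.   83.  537.   81.]
 [ 373.  175.   79.  571.   76.]]
t 17.4 mm [ 493.6 -313.7  190.6] yawY 1.63 F [-0.71 -3.85 -2.68] open 0.662 g 65.2
```

View pics/w1.png

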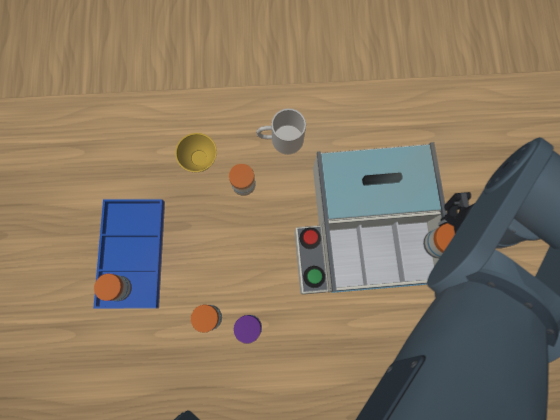

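Top view: pot A stands in the tray at 109,287. The carried pot (443,240) is over the right bay and the lid is fully back.

Call:
{"op": "apply_moves", "data": {
  "moves": [
    {"jaw":0.4,"offset":[0,0,0],"rot":[0,0,0]},
    {"jaw":0.4,"offset":[0,0,15],"rot":[0,0,0]},
    {"jaw":0.4,"offset":[0,0,15],"rot":[0,0,0]},
    {"jaw":0.4,"offset":[0,0,0],"rot":[0,0,0]},
    {"jaw":0.4,"offset":[0,0,0],"rot":[0,0,0]}
  ]
}}

```text
time_s: 18.02
eef_pos: [0.4942, -0.3067, 0.1602]
eef_rot: [-0.0, 0.695, 0.719, -0.0]
wrist_force: [0.8, 0.3, -2.5]
opening: 0.663
grasp_force: 65.2
```

Call:
{"op": "apply_moves", "data": {
  "moves": [
    {"jaw":0.4,"offset":[0,0,30],"rot":[0,0,0]},
    {"jaw":0.4,"offset":[0,0,40],"rot":[0,0,0]},
    {"jaw":0.4,"offset":[0,0,25],"rot":[0,0,0]},
    {"jaw":0.4,"offset":[0,0,9],"rot":[0,0,0]},
    {"jaw":0.4,"offset":[0,0,3],"rot":[0,0,0]}
  ]
}}

```text
time_s: 18.65
eef_pos: [0.4946, -0.3075, 0.0538]
eef_rot: [0.0, 0.696, 0.718, 0.0]
wrist_force: [0.5, -0.6, -2.4]
opening: 0.662
grasp_force: 65.3
```

Call:
{"op": "apply_moves", "data": {
  "moves": [
    {"jaw":0.4,"offset":[0,0,1],"rot":[0,0,0]},
    {"jaw":0.4,"offset":[0,0,0],"rot":[0,0,0]},
    {"jaw":0.85,"offset":[0,0,0],"rot":[0,0,0]},
    {"jaw":0.85,"offset":[0,0,0],"rot":[0,0,0]},
    {"jaw":0.85,"offset":[0,0,0],"rot":[0,0,0]}
  ]
}}

```text
time_s: 19.27
eef_pos: [0.4944, -0.3074, 0.0527]
eef_rot: [0.0, 0.696, 0.718, -0.0]
wrist_force: [0.0, -0.4, 0.1]
opening: 0.849
grasp_force: 0.0
```

Call:
{"op": "apply_moves", "data": {
  "moves": [
    {"jaw":0.85,"offset":[0,0,-40],"rot":[0,0,0]},
    {"jaw":0.85,"offset":[0,0,-50],"rot":[0,0,0]},
    {"jaw":1,"offset":[0,0,-50],"rot":[0,0,0]},
    {"jaw":1,"offset":[45,20,0],"rot":[0,0,0]},
    {"jaw":1,"offset":[50,25,0],"rot":[0,0,0]}
  ]
}}

```text
time_s: 19.9
eef_pos: [0.5367, -0.2108, 0.1937]
eef_rot: [0.001, 0.697, 0.717, 0.0]
wrist_force: [0.4, -0.0, -0.2]
opening: 1.001
grasp_force: 0.0
```

```bash
python3 -c "
from h import *
st();print(pots('top'));print(pots('scene'));st()"
```

```text
t 19.9 mm [ 536.7 -210.8  193.7] yawY 1.69 F [ 0.39 -0.05 -0.2 ] open 1.001 g 0.0
[[682.  86.  78. 442.  76.]
 [532. -61.  88. 158.  86.]
 [448. 380.  82. 539.  81.]
 [373. 175.  79. 574.  76.]]
[[449. 378.  81. 129.  80.]
 [373. 173.  76.  98.  75.]
 [534. -62.  87. 145.  86.]]
t 20.0 mm [ 537.5 -206.3  192.7] yawY 2.1 F [0.43 0.1  0.63] open 1.005 g 0.0
```

Call:
{"op": "apply_moves", "data": {
  "moves": [
    {"jaw":1,"offset":[45,24,0],"rot":[0,0,0]},
    {"jaw":1,"offset":[52,28,0],"rot":[0,0,0]},
    {"jaw":1,"offset":[52,28,0],"rot":[0,0,0]},
    {"jaw":1,"offset":[52,28,0],"rot":[0,0,0]},
    {"jaw":1,"offset":[50,27,0],"rot":[0,0,0]}
  ]
}}

```text
time_s: 20.62
eef_pos: [0.6637, 0.0455, 0.1924]
eef_rot: [0.0, 0.696, 0.718, -0.0]
wrist_force: [0.3, -0.8, -0.6]
opening: 1.004
grasp_force: 0.0
```

Call:
{"op": "apply_moves", "data": {
  "moves": [
    {"jaw":1,"offset":[35,18,0],"rot":[0,0,0]},
    {"jaw":1,"offset":[0,0,15],"rot":[0,0,0]},
    {"jaw":1,"offset":[0,0,15],"rot":[0,0,0]},
    {"jaw":1,"offset":[0,0,0],"rot":[0,0,0]},
    {"jaw":1,"offset":[0,0,0],"rot":[0,0,0]}
  ]
}}

```text
time_s: 21.25
eef_pos: [0.6797, 0.0787, 0.1624]
eef_rot: [-0.0, 0.696, 0.718, -0.0]
wrist_force: [-0.0, 0.3, -0.2]
opening: 1.002
grasp_force: 0.0
```

```bash
python3 -c "
from h import *
st();print(pots('top'));print(pots('scene'));st()"
```

```text
t 21.25 mm [679.7  78.7 162.4] yawY 1.74 F [-0.01  0.31 -0.16] open 1.002 g 0.0
[[ 532.  -61.   88.  159.   86.]
 [ 495. -306.   88.  547.   85.]
 [ 448.  381.   84.  421.   81.]]
[[533. -62.  88. 136.  86.]]
t 21.35 mm [680.2  79.1 163.1] yawY 1.76 F [ 1.3  -0.1   1.18] open 1.001 g 0.0
```

Call:
{"op": "apply_moves", "data": {
  "moves": [
    {"jaw":1,"offset":[7,4,20],"rot":[0,0,0]},
    {"jaw":1,"offset":[0,0,50],"rot":[0,0,0]},
    {"jaw":1,"offset":[0,0,52],"rot":[0,0,0]},
    {"jaw":0.4,"offset":[0,0,0],"rot":[0,0,0]},
    {"jaw":0.4,"offset":[0,0,0],"rot":[0,0,0]}
  ]
}}

```text
time_s: 21.98
eef_pos: [0.6844, 0.0873, 0.0414]
eef_rot: [0.0, 0.696, 0.718, 0.0]
wrist_force: [1.2, 0.3, -2.8]
opening: 0.659
grasp_force: 64.4
```

Call:
{"op": "apply_moves", "data": {
  "moves": [
    {"jaw":0.4,"offset":[0,0,0],"rot":[0,0,0]},
    {"jaw":0.4,"offset":[0,0,-30],"rot":[0,0,0]},
    {"jaw":0.4,"offset":[0,0,-50],"rot":[0,0,0]},
    {"jaw":0.4,"offset":[0,0,-50],"rot":[0,0,0]},
    {"jaw":0.4,"offset":[0,0,-20],"rot":[0,0,0]}
  ]
}}

```text
time_s: 22.6
eef_pos: [0.6862, 0.0871, 0.1965]
eef_rot: [0.003, 0.696, 0.718, 0.003]
wrist_force: [0.6, 0.6, -3.2]
opening: 0.668
grasp_force: 65.2
```

Call:
{"op": "apply_moves", "data": {
  "moves": [
    {"jaw":0.4,"offset":[0,0,0],"rot":[0,0,0]},
    {"jaw":0.4,"offset":[0,0,0],"rot":[0,0,0]},
    {"jaw":0.4,"offset":[0,0,0],"rot":[0,0,0]},
    {"jaw":0.4,"offset":[0,0,0],"rot":[0,0,0]},
    {"jaw":0.4,"offset":[0,0,0],"rot":[0,0,0]}
  ]
}}

```text
time_s: 23.22
eef_pos: [0.6834, 0.0871, 0.1895]
eef_rot: [-0.0, 0.696, 0.718, -0.0]
wrist_force: [0.1, 0.1, -2.9]
opening: 0.666
grasp_force: 65.1
```

```bash
python3 -c "
from h import *
st();weigh(7);print(pots());st()"
```

```text
t 23.23 mm [683.4  87.1 189.5] yawY 1.83 F [ 0.11  0.05 -2.94] open 0.666 g 65.1
Fz -2.79 sd 0.79
[[ 532.  -61.   88.  158.   86.]
 [ 495. -305.   87.  547.   85.]
 [ 449.  381.   82.  184.   81.]]
t 23.62 mm [683.6  87.1 190.4] yawY 1.83 F [ 0.06 -0.13 -2.83] open 0.662 g 65.1
```

Heavy (2.8 N), so pot B goes to bay 2.

Call:
{"op": "apply_moves", "data": {
  "moves": [
    {"jaw":0.4,"offset":[-30,-20,0],"rot":[0,0,0]},
    {"jaw":0.4,"offset":[-44,-30,0],"rot":[0,0,0]},
    {"jaw":0.4,"offset":[-45,-30,0],"rot":[0,0,0]},
    {"jaw":0.4,"offset":[-45,-30,0],"rot":[0,0,0]},
    {"jaw":0.4,"offset":[-45,-30,0],"rot":[0,0,0]}
  ]
}}

```text
time_s: 24.25
eef_pos: [0.5495, -0.1276, 0.1907]
eef_rot: [0.001, 0.696, 0.718, 0.0]
wrist_force: [-0.2, -1.5, -2.9]
opening: 0.663
grasp_force: 65.6
```

Call:
{"op": "apply_moves", "data": {
  "moves": [
    {"jaw":0.4,"offset":[-45,-30,0],"rot":[0,0,0]},
    {"jaw":0.4,"offset":[-30,-20,0],"rot":[0,0,0]},
    {"jaw":0.4,"offset":[-20,-12,0],"rot":[0,0,0]},
    {"jaw":0.4,"offset":[0,0,15],"rot":[0,0,0]},
    {"jaw":0.4,"offset":[0,0,15],"rot":[0,0,0]}
  ]
}}

```text
time_s: 24.88
eef_pos: [0.4915, -0.2226, 0.1594]
eef_rot: [-0.0, 0.696, 0.718, 0.0]
wrist_force: [-0.3, 0.5, -2.7]
opening: 0.662
grasp_force: 65.6
```

Call:
{"op": "apply_moves", "data": {
  "moves": [
    {"jaw":0.4,"offset":[0,0,0],"rot":[0,0,0]},
    {"jaw":0.4,"offset":[0,0,0],"rot":[0,0,0]},
    {"jaw":0.4,"offset":[0,0,0],"rot":[0,0,0]},
    {"jaw":0.4,"offset":[0,0,0],"rot":[0,0,0]},
    {"jaw":0.4,"offset":[0,0,0],"rot":[0,0,0]}
  ]
}}

```text
time_s: 25.5
eef_pos: [0.4916, -0.2232, 0.1606]
eef_rot: [0.0, 0.696, 0.718, 0.0]
wrist_force: [-0.6, 0.0, -2.7]
opening: 0.666
grasp_force: 65.6
```

```bash
python3 -c "
from h import *
st();print(pots())"
```

```text
t 25.5 mm [ 491.6 -223.2  160.6] yawY 1.83 F [-0.56  0.01 -2.74] open 0.666 g 65.6
[[532. -61.  88. 158.  86.]
 [447. 380.  83. 536.  81.]
 [372. 174.  78. 573.  76.]]
```

Call:
{"op": "apply_moves", "data": {
  "moves": [
    {"jaw":0.4,"offset":[0,0,30],"rot":[0,0,0]},
    {"jaw":0.4,"offset":[0,0,40],"rot":[0,0,0]},
    {"jaw":0.4,"offset":[0,0,25],"rot":[0,0,0]},
    {"jaw":0.4,"offset":[0,0,9],"rot":[0,0,0]},
    {"jaw":0.4,"offset":[0,0,3],"rot":[0,0,0]}
  ]
}}

```text
time_s: 26.18
eef_pos: [0.4916, -0.2234, 0.0534]
eef_rot: [0.0, 0.696, 0.718, 0.0]
wrist_force: [0.8, 0.2, -3.4]
opening: 0.666
grasp_force: 65.6
```

Call:
{"op": "apply_moves", "data": {
  "moves": [
    {"jaw":0.4,"offset":[0,0,1],"rot":[0,0,0]},
    {"jaw":0.4,"offset":[0,0,0],"rot":[0,0,0]},
    {"jaw":0.85,"offset":[0,0,0],"rot":[0,0,0]},
    {"jaw":0.85,"offset":[0,0,0],"rot":[0,0,0]},
    {"jaw":0.85,"offset":[0,0,0],"rot":[0,0,0]}
  ]
}}

```text
time_s: 26.8
eef_pos: [0.4917, -0.2234, 0.0527]
eef_rot: [0.0, 0.696, 0.718, 0.0]
wrist_force: [-0.4, 0.1, -0.5]
opening: 0.847
grasp_force: 0.0
```

Call:
{"op": "apply_moves", "data": {
  "moves": [
    {"jaw":0.85,"offset":[0,0,-40],"rot":[0,0,0]},
    {"jaw":0.85,"offset":[0,0,-50],"rot":[0,0,0]},
    {"jaw":1,"offset":[0,0,-50],"rot":[0,0,0]},
    {"jaw":1,"offset":[40,-10,0],"rot":[0,0,0]},
    {"jaw":1,"offset":[51,-13,0],"rot":[0,0,0]}
  ]
}}

```text
time_s: 27.42
eef_pos: [0.4658, -0.133, 0.1934]
eef_rot: [0.001, 0.696, 0.718, 0.0]
wrist_force: [-0.9, -0.7, -0.3]
opening: 0.997
grasp_force: 0.0
```

Call:
{"op": "apply_moves", "data": {
  "moves": [
    {"jaw":1,"offset":[55,-15,0],"rot":[0,0,0]},
    {"jaw":1,"offset":[55,-15,0],"rot":[0,0,0]},
    {"jaw":1,"offset":[55,-15,0],"rot":[0,0,0]},
    {"jaw":1,"offset":[55,-14,0],"rot":[0,0,0]},
    {"jaw":1,"offset":[50,-14,0],"rot":[0,0,0]}
  ]
}}

```text
time_s: 28.05
eef_pos: [0.3833, 0.1363, 0.1927]
eef_rot: [0.0, 0.696, 0.718, 0.001]
wrist_force: [0.3, -0.1, 1.2]
opening: 0.998
grasp_force: 0.0
```

Call:
{"op": "apply_moves", "data": {
  "moves": [
    {"jaw":1,"offset":[40,-10,0],"rot":[0,0,0]},
    {"jaw":1,"offset":[0,0,15],"rot":[0,0,0]},
    {"jaw":1,"offset":[0,0,15],"rot":[0,0,0]},
    {"jaw":1,"offset":[0,0,0],"rot":[0,0,0]},
    {"jaw":1,"offset":[0,0,0],"rot":[0,0,0]}
  ]
}}

```text
time_s: 28.68
eef_pos: [0.3731, 0.1733, 0.1622]
eef_rot: [-0.0, 0.696, 0.718, -0.0]
wrist_force: [0.4, 0.2, -0.0]
opening: 0.999
grasp_force: 0.0
```

```bash
python3 -c "
from h import *
st();print(pots('top','d1'));print(pots('scene'));st()"
```

```text
t 28.68 mm [373.1 173.3 162.2] yawY 1.72 F [ 0.39  0.16 -0.04] open 0.999 g 0.0
[[ 532.  -61.   88.  156.   86.]
 [ 495. -305.   87.  548.   85.]
 [ 492. -225.   87.  530.   85.]
 [ 448.  380.   83.  468.   81.]
 [ 376.  147.  452.  288.   76.]]
[[ 450.  380.   82.  104.   81.]
 [ 533.  -62.   89.  136.   87.]
 [ 495. -225.   87.  203.   85.]]
t 28.77 mm [373.3 173.6 162.7] yawY 1.74 F [ 0.49 -0.62  0.92] open 0.998 g 0.0
```

View pics/d1.png

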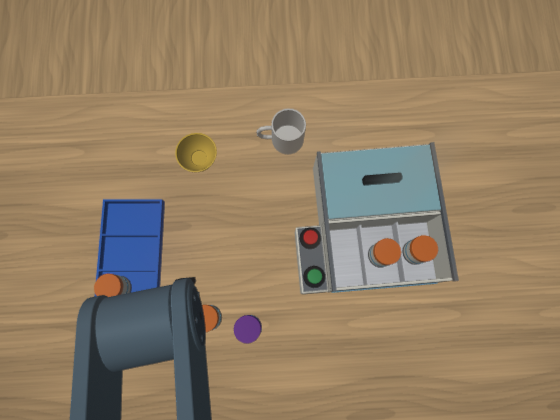

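The top view shows two pots upright in the well at 386,252 and 424,248. Pot D (208,318) is under the gripper and looks unmoved, so I'll go down.

Call:
{"op": "apply_moves", "data": {
  "moves": [
    {"jaw":1,"offset":[0,0,20],"rot":[0,0,0]},
    {"jaw":1,"offset":[0,0,50],"rot":[0,0,0]},
    {"jaw":1,"offset":[0,0,52],"rot":[0,0,0]},
    {"jaw":0.4,"offset":[0,0,0],"rot":[0,0,0]},
    {"jaw":0.4,"offset":[0,0,0],"rot":[0,0,0]}
  ]
}}

```text
time_s: 29.4
eef_pos: [0.3739, 0.1743, 0.0419]
eef_rot: [0.0, 0.696, 0.718, 0.001]
wrist_force: [0.4, -0.3, -0.0]
opening: 0.663
grasp_force: 63.7
```

Call:
{"op": "apply_moves", "data": {
  "moves": [
    {"jaw":0.4,"offset":[0,0,0],"rot":[0,0,0]},
    {"jaw":0.4,"offset":[0,0,-30],"rot":[0,0,0]},
    {"jaw":0.4,"offset":[0,0,-50],"rot":[0,0,0]},
    {"jaw":0.4,"offset":[0,0,-50],"rot":[0,0,0]},
    {"jaw":0.4,"offset":[0,0,-20],"rot":[0,0,0]}
  ]
}}

```text
time_s: 30.02
eef_pos: [0.3751, 0.1747, 0.1957]
eef_rot: [0.003, 0.696, 0.718, 0.004]
wrist_force: [-0.2, -0.6, -0.6]
opening: 0.659
grasp_force: 64.2
```

Call:
{"op": "apply_moves", "data": {
  "moves": [
    {"jaw":0.4,"offset":[0,0,0],"rot":[0,0,0]},
    {"jaw":0.4,"offset":[0,0,0],"rot":[0,0,0]},
    {"jaw":0.4,"offset":[0,0,0],"rot":[0,0,0]},
    {"jaw":0.4,"offset":[0,0,0],"rot":[0,0,0]},
    {"jaw":0.4,"offset":[0,0,0],"rot":[0,0,0]}
  ]
}}

```text
time_s: 30.65
eef_pos: [0.3724, 0.1742, 0.1897]
eef_rot: [-0.0, 0.696, 0.718, -0.0]
wrist_force: [-0.4, 0.2, -1.5]
opening: 0.661
grasp_force: 64.2
```

```bash
python3 -c "
from h import *
st();weigh(7);print(pots());st()"
```

```text
t 30.65 mm [372.4 174.2 189.7] yawY 1.82 F [-0.37  0.15 -1.53] open 0.661 g 64.2
Fz -1.04 sd 0.33
[[ 532.  -61.   88.  160.   86.]
 [ 495. -305.   87.  549.   85.]
 [ 492. -225.   87.  533.   85.]
 [ 448.  380.   82.  455.   81.]
 [ 375.  157.  325.  112.  225.]]
t 31.05 mm [372.7 174.2 190.3] yawY 1.83 F [-0.28  0.37 -0.7 ] open 0.662 g 64.2
```

Light, so pot D goes to tray bay 3.

Call:
{"op": "apply_moves", "data": {
  "moves": [
    {"jaw":0.4,"offset":[20,28,0],"rot":[0,0,0]},
    {"jaw":0.4,"offset":[29,42,0],"rot":[0,0,0]},
    {"jaw":0.4,"offset":[30,44,0],"rot":[0,0,0]},
    {"jaw":0.4,"offset":[30,44,0],"rot":[0,0,0]},
    {"jaw":0.4,"offset":[30,43,0],"rot":[0,0,0]}
  ]
}}

```text
time_s: 31.68
eef_pos: [0.5705, 0.3206, 0.1899]
eef_rot: [0.0, 0.696, 0.718, -0.0]
wrist_force: [0.6, 0.5, -0.1]
opening: 0.661
grasp_force: 64.2
```

Call:
{"op": "apply_moves", "data": {
  "moves": [
    {"jaw":0.4,"offset":[20,28,0],"rot":[0,0,0]},
    {"jaw":0.4,"offset":[10,14,20],"rot":[0,0,0]},
    {"jaw":0.4,"offset":[0,0,30],"rot":[0,0,0]},
    {"jaw":0.4,"offset":[0,0,30],"rot":[0,0,0]},
    {"jaw":0.4,"offset":[0,0,0],"rot":[0,0,0]}
  ]
}}

```text
time_s: 32.3
eef_pos: [0.6078, 0.35, 0.1065]
eef_rot: [-0.002, 0.696, 0.718, -0.003]
wrist_force: [-0.3, -0.4, 0.1]
opening: 0.664
grasp_force: 64.3
```

```bash
python3 -c "
from h import *
st();print(pots());st()"
```

```text
t 32.3 mm [607.8 350.  106.5] yawY 1.83 F [-0.29 -0.4   0.1 ] open 0.664 g 64.3
[[ 609.  341.  240.  305.  141.]
 [ 532.  -61.   88.  157.   86.]
 [ 495. -305.   88.  548.   85.]
 [ 492. -224.   88.  535.   85.]
 [ 447.  379.   83.  519.   81.]]
t 32.35 mm [609.3 350.6 109. ] yawY 1.83 F [ 0.42 -0.05 -0.92] open 0.664 g 64.3
```

Call:
{"op": "apply_moves", "data": {
  "moves": [
    {"jaw":0.4,"offset":[0,0,30],"rot":[0,0,0]},
    {"jaw":0.4,"offset":[0,0,22],"rot":[0,0,0]},
    {"jaw":0.4,"offset":[0,0,8],"rot":[0,0,0]},
    {"jaw":0.4,"offset":[0,0,2],"rot":[0,0,0]},
    {"jaw":0.4,"offset":[0,0,0],"rot":[0,0,0]}
  ]
}}

```text
time_s: 32.98
eef_pos: [0.6108, 0.3511, 0.0493]
eef_rot: [0.0, 0.696, 0.718, 0.001]
wrist_force: [-0.4, -0.2, -0.4]
opening: 0.66
grasp_force: 64.3
```

Call:
{"op": "apply_moves", "data": {
  "moves": [
    {"jaw":0.4,"offset":[0,0,0],"rot":[0,0,0]},
    {"jaw":0.9,"offset":[0,0,0],"rot":[0,0,0]},
    {"jaw":0.9,"offset":[0,0,0],"rot":[0,0,0]},
    {"jaw":0.9,"offset":[0,0,-40],"rot":[0,0,0]},
    {"jaw":0.9,"offset":[0,0,-50],"rot":[0,0,0]}
  ]
}}

```text
time_s: 33.6
eef_pos: [0.6091, 0.3504, 0.1377]
eef_rot: [-0.001, 0.696, 0.718, -0.002]
wrist_force: [2.2, 0.5, 0.0]
opening: 0.899
grasp_force: 0.0
```

Call:
{"op": "apply_moves", "data": {
  "moves": [
    {"jaw":0,"offset":[-20,2,-50],"rot":[0,0,0]},
    {"jaw":0,"offset":[-50,5,0],"rot":[0,0,0]},
    {"jaw":0,"offset":[-50,5,0],"rot":[0,0,0]},
    {"jaw":0,"offset":[-50,5,0],"rot":[0,0,0]},
    {"jaw":0,"offset":[-50,5,0],"rot":[0,0,0]}
  ]
}}

```text
time_s: 34.22
eef_pos: [0.6393, 0.1302, 0.1887]
eef_rot: [0.0, 0.696, 0.718, 0.0]
wrist_force: [-0.1, 0.9, 0.5]
opening: 0.003
grasp_force: 0.0
```

Call:
{"op": "apply_moves", "data": {
  "moves": [
    {"jaw":0,"offset":[-50,4,0],"rot":[0,0,0]},
    {"jaw":0,"offset":[-50,4,0],"rot":[0,0,0]},
    {"jaw":0,"offset":[-50,4,0],"rot":[0,0,0]},
    {"jaw":0,"offset":[-50,4,0],"rot":[0,0,0]},
    {"jaw":0,"offset":[-40,4,0],"rot":[0,0,0]}
  ]
}}

```text
time_s: 34.85
eef_pos: [0.6669, -0.1097, 0.1887]
eef_rot: [0.0, 0.696, 0.718, 0.0]
wrist_force: [-0.1, 0.3, -0.6]
opening: -0.001
grasp_force: 0.0
```

```bash
python3 -c "
from h import *
st();print(pots('top','e1'));print(pots('scene'));st()"
```

```text
t 34.85 mm [ 666.9 -109.7  188.7] yawY 1.77 F [-0.09  0.32 -0.55] open -0.001 g 0.0
[[ 610.  352.   83.  487.   81.]
 [ 495. -305.   87.  547.   85.]
 [ 472. -168.  597.  270.   85.]
 [ 447.  379.   83.  539.   81.]]
[[ 452.  373.   81.  104.   81.]
 [ 612.  351.   82.  217.   81.]
 [ 494. -225.   86.  188.   85.]]
t 34.95 mm [ 667.  -112.3  188.5] yawY 1.56 F [-0.28  0.81 -0.03] open -0.004 g 0.0
```

View pics/e1.png

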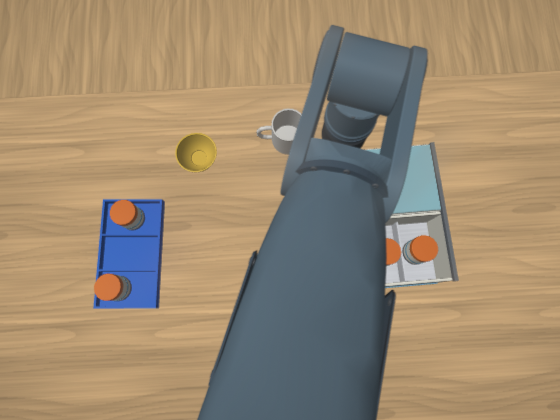

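The top view shows both light pots in the tray (123,212 and 109,287) and both full pots in the well. Next I'll move behind the handle and close the lid.

Call:
{"op": "apply_moves", "data": {
  "moves": [
    {"jaw":0,"offset":[-40,5,0],"rot":[0,0,0]},
    {"jaw":0,"offset":[-40,5,0],"rot":[0,0,0]},
    {"jaw":0,"offset":[-25,3,0],"rot":[0,0,0]},
    {"jaw":0,"offset":[0,0,0],"rot":[0,0,0]},
    {"jaw":0,"offset":[0,0,0],"rot":[0,0,0]}
  ]
}}

```text
time_s: 35.58
eef_pos: [0.6831, -0.2108, 0.1881]
eef_rot: [-0.0, 0.695, 0.719, 0.0]
wrist_force: [-0.5, 1.0, -0.1]
opening: -0.001
grasp_force: 0.0
```

Call:
{"op": "apply_moves", "data": {
  "moves": [
    {"jaw":0,"offset":[-4,0,25],"rot":[0,0,0]},
    {"jaw":0,"offset":[-3,0,28],"rot":[0,0,0]},
    {"jaw":0,"offset":[0,0,13],"rot":[0,0,0]},
    {"jaw":0,"offset":[0,-8,0],"rot":[0,0,0]},
    {"jaw":0,"offset":[0,-10,0],"rot":[0,0,0]}
  ]
}}

```text
time_s: 36.2
eef_pos: [0.6655, -0.2194, 0.1236]
eef_rot: [0.001, 0.695, 0.719, 0.0]
wrist_force: [-0.1, -0.2, 0.9]
opening: -0.002
grasp_force: 0.0
```

Call:
{"op": "apply_moves", "data": {
  "moves": [
    {"jaw":0,"offset":[0,-14,0],"rot":[0,0,0]},
    {"jaw":0,"offset":[0,-15,0],"rot":[0,0,0]},
    {"jaw":0,"offset":[0,-15,0],"rot":[0,0,0]},
    {"jaw":0,"offset":[0,-15,0],"rot":[0,0,0]},
    {"jaw":0,"offset":[0,-15,0],"rot":[0,0,0]}
  ]
}}

```text
time_s: 36.83
eef_pos: [0.5916, -0.2222, 0.1241]
eef_rot: [0.002, 0.696, 0.718, 0.001]
wrist_force: [3.1, -0.6, -1.0]
opening: -0.001
grasp_force: 1.0
```

Call:
{"op": "apply_moves", "data": {
  "moves": [
    {"jaw":0,"offset":[0,-14,0],"rot":[0,0,0]},
    {"jaw":0,"offset":[0,-14,0],"rot":[0,0,0]},
    {"jaw":0,"offset":[0,-14,0],"rot":[0,0,0]},
    {"jaw":0,"offset":[0,-10,0],"rot":[0,0,0]},
    {"jaw":0,"offset":[0,-6,0],"rot":[0,0,0]}
  ]
}}

```text
time_s: 37.45
eef_pos: [0.5328, -0.224, 0.1224]
eef_rot: [0.0, 0.696, 0.718, -0.0]
wrist_force: [2.3, -0.5, 1.0]
opening: 0.002
grasp_force: 0.9
```

```bash
python3 -c "
from h import *
st();im,d=shot('scene','f1');W=world('scene',d)
m=(W[...,2]>.125)&(W[...,2]<.15)&(im.max(-1)<70)&(W[...,1]<-.24)&(W[...,1]>-.27);q=W[m];print(m.sum(),np.percentile(q,[2,50,98],axis=0).round(3));st()"
```

```text
t 37.45 mm [ 532.8 -224.   122.4] yawY 1.81 F [ 2.27 -0.46  1.03] open 0.002 g 0.9
110 [[ 0.508 -0.262  0.128]
 [ 0.517 -0.251  0.139]
 [ 0.522 -0.241  0.142]]
t 37.5 mm [ 532.3 -223.9  122.2] yawY 1.81 F [0.56 0.22 0.6 ] open 0.003 g 0.1
```

View pics/f1.png

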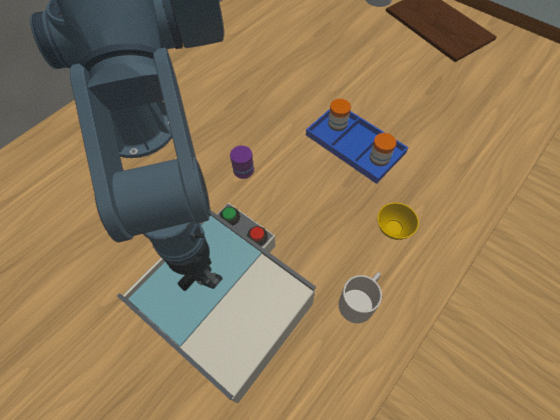

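The scene view shows the lid (bar at 195,285) nearly shut and the pots upright in the tray. I'll finish the push with small steps.

Call:
{"op": "apply_moves", "data": {
  "moves": [
    {"jaw":0,"offset":[0,-6,0],"rot":[0,0,0]},
    {"jaw":0,"offset":[0,-6,0],"rot":[0,0,0]},
    {"jaw":0,"offset":[0,-5,0],"rot":[0,0,0]},
    {"jaw":0,"offset":[0,-2,0],"rot":[0,0,0]},
    {"jaw":0,"offset":[0,-1,0],"rot":[0,0,0]}
  ]
}}

```text
time_s: 38.12
eef_pos: [0.5136, -0.2245, 0.1222]
eef_rot: [0.0, 0.696, 0.718, 0.0]
wrist_force: [4.5, -1.3, -3.2]
opening: 0.002
grasp_force: 2.1
```

Call:
{"op": "apply_moves", "data": {
  "moves": [
    {"jaw":0,"offset":[0,-1,0],"rot":[0,0,0]},
    {"jaw":0,"offset":[0,-1,0],"rot":[0,0,0]},
    {"jaw":0,"offset":[0,-1,0],"rot":[0,0,0]},
    {"jaw":0,"offset":[0,0,0],"rot":[0,0,0]},
    {"jaw":0,"offset":[0,0,0],"rot":[0,0,0]}
  ]
}}

```text
time_s: 38.75
eef_pos: [0.5134, -0.2245, 0.1223]
eef_rot: [0.003, 0.696, 0.718, 0.002]
wrist_force: [14.4, 0.3, -8.5]
opening: -0.002
grasp_force: 7.2
```

The wrist reads 14 N against the stop at x = 513, where I expected it, so the lid is shut. I'll back off and go to the green button.

Call:
{"op": "apply_moves", "data": {
  "moves": [
    {"jaw":0,"offset":[0,12,0],"rot":[0,0,0]},
    {"jaw":0,"offset":[0,0,-30],"rot":[0,0,0]},
    {"jaw":0,"offset":[0,0,-40],"rot":[0,0,0]},
    {"jaw":0,"offset":[40,-18,0],"rot":[0,0,0]},
    {"jaw":0,"offset":[50,-22,0],"rot":[0,0,0]}
  ]
}}

```text
time_s: 39.38
eef_pos: [0.4793, -0.1353, 0.1928]
eef_rot: [0.0, 0.696, 0.718, -0.0]
wrist_force: [-0.2, 0.9, 0.2]
opening: 0.001
grasp_force: 0.0
```

Call:
{"op": "apply_moves", "data": {
  "moves": [
    {"jaw":0,"offset":[45,-20,0],"rot":[0,0,0]},
    {"jaw":0,"offset":[26,-11,0],"rot":[0,0,0]},
    {"jaw":0,"offset":[0,0,0],"rot":[0,0,0]},
    {"jaw":0,"offset":[0,0,0],"rot":[0,0,0]},
    {"jaw":0,"offset":[0,0,0],"rot":[0,0,0]}
  ]
}}

```text
time_s: 40.0
eef_pos: [0.4468, -0.0665, 0.1923]
eef_rot: [0.0, 0.696, 0.718, -0.0]
wrist_force: [0.6, -0.6, -0.1]
opening: -0.002
grasp_force: 0.0
```

```bash
python3 -c "
from h import *
st();im,d=shot('top','g1');W=world('top',d)
m=(W[...,2]>.13)&(W[...,2]<.15)&(im.max(-1)<70)&(W[...,1]<-.19)&(W[...,0]>.45)&(W[...,0]<.54);q=W[m];print(m.sum(),np.percentile(q,[2,50,98],axis=0).round(3))
im,d=shot('scene','g2');W=world('scene',d)
m=(im[...,1]>im[...,0]+30.)&(im[...,1]>im[...,2]+20.)&(abs(W[...,2]-.08)<.02);print(m.sum(),np.percentile(W[m],[2,50,98],axis=0).round(3));st()"
```

```text
t 40.0 mm [446.8 -66.5 192.3] yawY 1.77 F [ 0.63 -0.6  -0.07] open -0.002 g 0.0Traceback (most recent call last):
  File "<string>", line 4, in <module>
    m=(W[...,2]>.13)&(W[...,2]<.15)&(im.max(-1)<70)&(W[...,1]<-.19)&(W[...,0]>.45)&(W[...,0]<.54);q=W[m];print(m.sum(),np.percentile(q,[2,50,98],axis=0).round(3))
                                                                                                                       ~~~~~~~~~~~~~^^^^^^^^^^^^^^^^^^^^
    return _quantile_unchecked(
        a, q, axis, out, overwrite_input, method, keepdims, weights)
    return _ureduce(a,
                    func=_quantile_ureduce_func,
    ...<5 lines>...
                    overwrite_input=overwrite_input,
                    method=method)
    r = func(a, **kwargs)
    result = _quantile(arr,
                       quantiles=q,
    ...<2 lines>...
                       out=out,
                       weights=wgt)
    slices_having_nans = np.isnan(arr[-1, ...])
                                  ~~~^^^^^^^^^
IndexError: index -1 is out of bounds for axis 0 with size 0
```

```bash
python3 -c "
from h import *
im,d=shot('scene','g2');W=world('scene',d)
m=(W[...,2]>.125)&(W[...,2]<.15)&(im.max(-1)<70)&(W[...,1]<-.2);q=W[m];print(m.sum(),len(q) and np.percentile(q,[2,50,98],axis=0).round(3));st()"
```

```text
300 [[ 0.488 -0.261  0.126]
 [ 0.497 -0.232  0.139]
 [ 0.502 -0.202  0.143]]
t 40.1 mm [446.6 -66.3 192.2] yawY 1.76 F [ 0.9  -0.22 -0.06] open 0.0 g 0.0
```

View pics/g2.png

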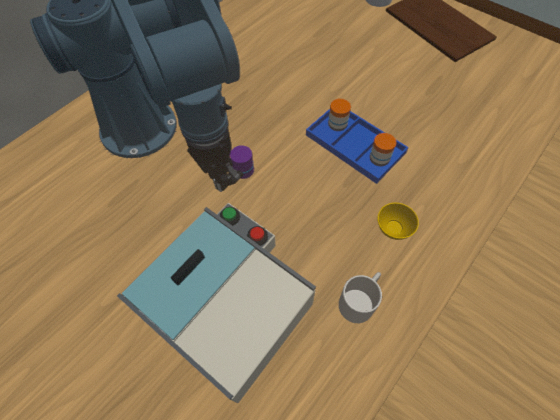

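The scene view shows the lid shut flush (bar at 187,267) and the fingers above the green button (229,214). I'll press it now.

Call:
{"op": "apply_moves", "data": {
  "moves": [
    {"jaw":0,"offset":[2,1,40],"rot":[0,0,0]},
    {"jaw":0,"offset":[0,0,40],"rot":[0,0,0]},
    {"jaw":0,"offset":[0,0,16],"rot":[0,0,0]},
    {"jaw":0,"offset":[0,0,0],"rot":[0,0,0]},
    {"jaw":0,"offset":[0,0,0],"rot":[0,0,0]}
  ]
}}

```text
time_s: 40.72
eef_pos: [0.4484, -0.0641, 0.0976]
eef_rot: [0.001, 0.696, 0.718, 0.0]
wrist_force: [-0.1, 0.6, -0.0]
opening: 0.0
grasp_force: 0.0
```

Call:
{"op": "apply_moves", "data": {
  "moves": [
    {"jaw":0,"offset":[0,0,8],"rot":[0,0,0]},
    {"jaw":0,"offset":[0,0,5],"rot":[0,0,0]},
    {"jaw":0,"offset":[0,0,5],"rot":[0,0,0]},
    {"jaw":0,"offset":[0,0,2],"rot":[0,0,0]},
    {"jaw":0,"offset":[0,0,0],"rot":[0,0,0]}
  ]
}}

```text
time_s: 41.35
eef_pos: [0.4478, -0.0637, 0.077]
eef_rot: [0.0, 0.696, 0.718, 0.0]
wrist_force: [-1.5, -0.0, 7.1]
opening: -0.004
grasp_force: 4.1
```

Call:
{"op": "apply_moves", "data": {
  "moves": [
    {"jaw":0,"offset":[0,0,1],"rot":[0,0,0]},
    {"jaw":0,"offset":[0,0,1],"rot":[0,0,0]},
    {"jaw":0,"offset":[0,0,0],"rot":[0,0,0]},
    {"jaw":0,"offset":[0,0,0],"rot":[0,0,0]},
    {"jaw":0,"offset":[0,0,0],"rot":[0,0,0]}
  ]
}}

```text
time_s: 41.98
eef_pos: [0.448, -0.0638, 0.0766]
eef_rot: [0.0, 0.696, 0.718, 0.0]
wrist_force: [-9.1, 3.8, 27.3]
opening: -0.0
grasp_force: 13.4
```

Call:
{"op": "apply_moves", "data": {
  "moves": [
    {"jaw":0,"offset":[0,0,0],"rot":[0,0,0]},
    {"jaw":0,"offset":[0,0,0],"rot":[0,0,0]},
    {"jaw":0,"offset":[0,0,0],"rot":[0,0,0]},
    {"jaw":0,"offset":[0,0,0],"rot":[0,0,0]},
    {"jaw":0,"offset":[0,0,0],"rot":[0,0,0]}
  ]
}}

```text
time_s: 42.6
eef_pos: [0.448, -0.0637, 0.0767]
eef_rot: [0.0, 0.696, 0.718, 0.0]
wrist_force: [-7.5, 2.7, 26.5]
opening: 0.001
grasp_force: 13.4
```

The wrist reads 27 N and the tool has stopped at 76.6 mm, so the button is bottomed out. It has been held for over a second, so I'll release it and retreat.

Call:
{"op": "apply_moves", "data": {
  "moves": [
    {"jaw":0,"offset":[0,0,-10],"rot":[0,0,0]},
    {"jaw":0,"offset":[0,0,-30],"rot":[0,0,0]},
    {"jaw":0,"offset":[0,0,-50],"rot":[0,0,0]},
    {"jaw":0,"offset":[0,0,-50],"rot":[0,0,0]},
    {"jaw":0,"offset":[30,-30,-40],"rot":[0,0,0]}
  ]
}}

```text
time_s: 43.22
eef_pos: [0.4172, -0.0354, 0.2565]
eef_rot: [0.001, 0.696, 0.718, 0.0]
wrist_force: [0.8, 0.6, 0.1]
opening: -0.001
grasp_force: 0.0
```

Call:
{"op": "apply_moves", "data": {
  "moves": [
    {"jaw":0,"offset":[40,-30,0],"rot":[0,0,0]},
    {"jaw":0,"offset":[40,-20,0],"rot":[0,0,0]},
    {"jaw":0,"offset":[0,0,0],"rot":[0,0,0]},
    {"jaw":0,"offset":[0,0,0],"rot":[0,0,0]},
    {"jaw":0,"offset":[0,0,0],"rot":[0,0,0]}
  ]
}}

```text
time_s: 43.85
eef_pos: [0.3642, 0.0432, 0.2541]
eef_rot: [-0.0, 0.696, 0.718, -0.0]
wrist_force: [-0.5, -0.0, 0.0]
opening: -0.001
grasp_force: 0.0
```

```bash
python3 -c "
from h import *
st();print(pots('top','end'))
im,d=shot('scene');W=world('scene',d)
m=(W[...,2]>.125)&(W[...,2]<.15)&(im.max(-1)<70)&(W[...,1]<-.2);q=W[m];print(np.percentile(q,[2,50,98],axis=0).round(3))
ctrl.camera('top')
for c,(im,d) in [('top',shot('top'))]:
    W=world(c,d)
    for r in ctrl.outline_of(c,'start_top'):
        print(r['score'],np.median(W[r['region']],0).round(3))"
```

```text
t 43.85 mm [364.2  43.2 254.1] yawY 1.76 F [-0.54 -0.03  0.03] open -0.001 g 0.0
[[610. 351.  84. 485.  81.]
 [532. -61.  87. 158.  86.]
 [448. 380.  82. 538.  81.]]
[[ 0.487 -0.261  0.126]
 [ 0.498 -0.232  0.139]
 [ 0.503 -0.201  0.142]]
0.57 [ 0.447 -0.065  0.084]
```

View pics/end.png

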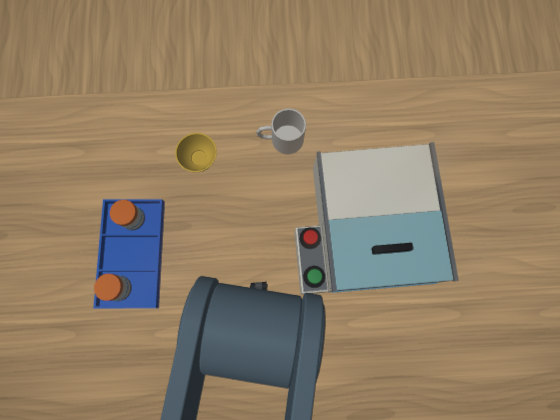

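The lid is shut (bar at 392,248), the green button at 314,277 is up at its original 84 mm height, and both tray pots are upright. The robot touches nothing, so I'm handing in.

```bash
python3 -c "
from bench import ctrl
print(ctrl.hand_in())"
```

```text
the job is handed in; nothing more can be done
None
```

The job is handed in, with no verdict returned: both full pots are in the warmer, both empty ones are in the washing-up tray, the lid is shut, and start was pressed, held just over a second and has sprung back up.

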